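Release a sample-tube carousel and hold its index plunger out

TASK

Free the sample-tube carousel so that a colleague could turn it: first grip the blue drive-release knob on the small white control box, twist it clockwise (seen from above) to its stop and let it spring back by itself. Then grip the red knob of the carousel's sprung index plunger, pull it straight up to its stop and finish while still holding it fully up, clear of its hole in the disc: do not let go. Leave the carousel disc unturned and all the other things on the bench undisturbed.

Things in the scene. Friction and masses are not known exactly. Their poses are not given: they have to be found in the camera images.
- control_box: white control box fixed to the bench, 130 (x) x 120 (y) x 60 mm high, dark display and two lamps along its +x edge; origin at the centre of its underside, z up. The blue drive-release knob stands on the middle of its top. It may stand left or right, the carousel on the other side, each yawed up to 0.7 rad
- grip_bar (a point): blue upright grip bar of the drive-release knob, 46 mm long (its own x), 15 mm thick (y), 32 mm high, white pointer line on top; this point is the centre of its underside, 64 mm above the bench, on the vertical turning axis. Under it a grey disc (24 mm radius, 4 mm thick) turns with it. At rest its x axis is parallel to the control box's x. Grip it from above, across its thickness
- release_knob (a joint): turn of the drive-release knob, rad: 0 at rest, grows clockwise seen from above, hard stop at 1.0. A spring turns it back: 0.045 N m at rest, 0.135 N m at the stop; let go, it returns to 0 in about a second
- carousel_stand: fixed stand of the tube carousel: white round foot, 110 mm radius; origin at the centre of its underside, on the carousel's vertical axis. On its own -x side an aluminium bracket (out to 125 mm from the axis, 34 mm wide, top 90 mm above the bench) reaches over the disc's rim and carries a steel bushing (18 mm diameter, top at 112 mm), 83 mm from the axis, for the plunger
- carousel (a joint): turn of the grey carousel disc (95 mm radius, top face 65 mm above the bench, capped tubes standing in it up to 97 mm above the bench, within 60 mm of the axis), rad: 0 at the start, grows anticlockwise from above; turns stiffly if pushed
- pull_knob (a point): red round pull knob of the index plunger, 26 mm diameter, 24 mm high, vertical axis; this point is the centre of its underside, 115 mm above the bench while seated (3 mm above the bushing), at (-83, 0) mm in the stand's frame. It can be gripped from above in any direction; the narrower bushing below it passes between the fingers
- plunger (a joint): lift of the index plunger, m: 0 seated, with its 8 mm pin 11 mm deep in a hole in the rim of the disc; grows straight up to a hard stop at 0.025, where the pin stands 14 mm clear of the disc's top. A spring pulls it down: 5 N seated, 9.5 N at the stop; let go, it snaps back
- tube_rack: bystander: white tube rack 75 x 210 x 55 mm with three green- and orange-capped tubes (99 mm high over the caps); origin at the centre of its underside
- tip_box: bystander: blue box of pipette tips, 85 x 120 mm, 70 mm high; origin at the centre of its underside
- wash_bottle: bystander: clear wash bottle with blue collar and white spout, 72 mm diameter, 177 mm high; origin at the centre of its underside
- petri_dish: bystander: flat glass dish, 62 mm diameter, 15 mm high; origin at the centre of its underside
- reagent_jar: bystander: amber jar with white cap, 52 mm diameter, 75 mm high; origin at the centre of its underside
- beaker: bystander: open glass beaker, 66 mm diameter, 85 mm high; origin at the centre of its underside
- vial: bystander: small amber vial with blue cap, 32 mm diameter, 55 mm high; origin at the centre of its underside; it stands between the control box and the carousel
There are look-alikes about, which are no part of the job. Leave any turquoise look-alike of the carousel_stand alone. Leave any pink look-alike of the control_box alone.

How it is judged:
By the outcome, as a careful person would: the job done as asked, in the order asked, and still so for the second after the job is handed in, while the arm keeps its last pose, push and grip.
It also fails if it takes over 48 s, if anything falls off the work surface, if the arm or the gripper's body presses on something with over 40 N, if the wrist force passes 120 N, or if a joint passes its speed limit or range.

ROBOT

A 6-joint arm with a two-finger parallel gripper is mounted at the origin on the work surface. World frame = base frame: x ahead of the robot, y to its left, z up, the work surface at z = 0. Lengths are in m, angles in rad, forces in N, time in s.
With the tool pointing down it reaches from about 0.35 to 0.925 m from the base axis. Payload 6.4 kg.
Tool frame: the origin (TCP) lies midway between the tips of the shut fingers; the grasp point (between the pads) lies 19 mm behind it (bot.grip_depth is the distance from the TCP to the grasp point, in m); z points along the fingers, y is the line along which they close (so a half turn about z gives the same grasp; the last joint's range is limited). The gripper opens to 94 mm and grips with 3 to 60 N. Pads are 16 mm wide; open, the fingers measure 119 mm over their backs; the gripper's body (75 mm by 177 mm) begins 78 mm behind the grasp point.
Start: joints at [-1.335, 0.245, 1.558, -0, 1.339, -0.174], TCP at [0.259, -0.596, 0.205] pointing down, gripper open.
Joint ranges: [-3.13, 3.13], [-1.02, 2.26], [0.13, 2.54], [-0.95, 4.09], [0.21, 2.88], [-2.74, 2.74]. Speed limits (rad/s): [2.57, 2.57, 3.14, 3.14, 3.14, 3.14].

INTERFACE

Orientations are given as [roll, pitch, yaw] about the fixed x, y, z axes, in that order (R = Rz(yaw) Ry(pitch) Rx(roll)).
In Python, from plant import telemetry, optics, bot gives the robot as it stands.
- The arm moves only by the tool apply_moves, never from a script. Its argument "motion" is a list of rows, each a list of 7 numbers: the turn, a rotation vector about the world's x, y, z each as a share of pi/4 rad, from -1 to 1, then the shift along the world's x, y, z each as a share of 0.25 m, from -1 to 1, then the closure, from 0 (fully open) to 1 (shut). A call has 1 to 5 rows; each row is the pose to reach, as a shift and turn from the pose commanded when the call began; what a row does not reach only later rows make up. A row lasts 1/12 s, in which the tool goes at most 41.7 mm and 7.16 degrees, less where a joint would pass 70% of its speed; a pose out of reach is approached as far as the arm can. A call with a number of a shift or a turn outside -1 to 1 is refused whole. A call with a gripper value outside its range is refused whole. The fingers move at their own pace and stop on an object; "squeeze" is the grip in N (left out, the last holds). Time passes only in rows, so rows that repeat a pose let the fingers close. It gives the time, the measured TCP pose, the force, the opening and the grip force at its end, in the units of the state.
- telemetry.state(): the state, without advancing time (a new reading comes with each control period).
- optics.read_camera(name): name is "scene" or "top"; returns a dict with "color" (420x560x3 uint8, blue, green, red), "fx", "fy", "cx", "cy" (pixels), "cam_to_world" (4x4, takes a point from camera to world coordinates). Camera axes: x right, y up, looking along -z (the intrinsics and any distortion apply to the point x, -y, -z); pixel columns grow to the right and rows downward; lengths in m; the calibration is good to about 2 mm. A picture is of the moment at which its call begins. There is no depth.
- bot.hand_in(): hands the job in; it is judged then, once.
Trained networks look in a picture, given as the dict that the camera call returned (one of the last four; its "shot" number tells which), for a name from the list of things; names that differ only in an ending like _2 or _b are one class to them, and where a whole thing is asked for, a point or a joint stands for the part that bears it (a point fixed in the world has none). Each returns a list of dicts, best first, with "conf" (0 to 1); they miss things now and then, are a little off and sometimes report something else, mostly with a low value. They report only what shows in the picture. A call takes as long as a camera call. They do not tell look-alikes from the thing itself.
- optics.boxes_of(picture, target): "point" ([x, y, z] in m, in world coordinates, good to about 4 mm: the middle of the surface that is visible of it).
- optics.tip_of(picture, target): "point" ([x, y, z] in m, in world coordinates, good to about 4 mm: a listed point, or the origin of a listed thing).
The state is a dict: "time_s": time; "joint_pos": joint angles; "qd": joint speeds; "joint_efforts": joint torques, N m; "tool_pos": TCP position; "ee_rot": TCP orientation; "wrist_force": force on the tool from outside, world axes, zero at the start; "moment": the same for the moment, N m; "opening": finger opening in m; "grasp_force": force on a finger pad.
Only numpy, scipy, OpenCV 4.12 (cv2) and the standard library are available. Lean on these libraries where they do the work, as an engineer would, in place of code of your own. Each camera call takes 0.05 s, during which the arm holds its last target. There are 200 camera calls.

## Working session

There is one attempt and no reset: what is moved stays moved. The work goes in short steps, Python scripts to look and compute and a tool call to move; the robot and the scene stay as the last step left them, time stands still between calls to the robot, and variables do not carry over. Pictures are saved under pics/ and viewed, at most 10 in all, crops included, and the job is handed in when it is done.

Besides the shell and the picture viewer there is one more tool, called after "Request:" as name(argument=value, ...) on one line, values as JSON. apply_moves: Moves the arm, as the interface text tells. Its arguments: {"type":"object","properties":{"motion":{"type":"array","items":{"type":"array","items":{"type":"number"}}},"squeeze":{"type":"number"}},"required":["motion"]}

```bash
mkdir -p pics
python3 - <<'E'
from plant import telemetry, optics, bot
import cv2, numpy as np
s=telemetry.state(); print(s['time_s'],s['tool_pos'],s['ee_rot'],s['opening'],bot.grip_depth)
for n in ['top','scene']:
    p=optics.read_camera(n); cv2.imwrite(f'pics/{n}0.png',p['color'])
    M=np.linalg.inv(p['cam_to_world'])
    def px(w):
        c=M@np.r_[w,1]; return [round(p['fx']*c[0]/-c[2]+p['cx']),round(p['fy']*-c[1]/-c[2]+p['cy'])]
    print(n,[k for k in p],np.round(p['cam_to_world'][:3,3],2))
    for t in ['control_box','grip_bar','carousel_stand','pull_knob','vial','wash_bottle','tube_rack','beaker']:
        for r in optics.tip_of(p,t): print(t,round(r['conf'],2),np.round(r['point'],4),px(r['point']))
E
```

```text
0.0 [ 0.25882192 -0.59558327  0.20435218] [-3.13969058e+00 -3.16855971e-04  4.09809242e-01] 0.09391185405777405 0.0188
top ['color', 'fx', 'fy', 'cx', 'cy', 'cam_to_world', 'shot'] [ 0.38 -0.01  1.38]
control_box 0.72 [0.5442 0.225  0.0022] [204, 198]
control_box 0.68 [0.3483 0.2876 0.0024] [181, 261]
grip_bar 0.59 [0.3533 0.2845 0.0636] [177, 259]
carousel_stand 0.81 [ 0.2233 -0.3516 -0.0022] [389, 308]
carousel_stand 0.61 [ 5.219e-01 -2.358e-01  4.000e-04] [353, 209]
pull_knob 0.56 [ 0.1405 -0.3721  0.1159] [407, 344]
pull_knob 0.38 [ 0.4527 -0.2671  0.114 ] [370, 230]
vial 0.68 [ 5.302e-01 -1.080e-02  1.000e-04] [280, 205]
wash_bottle 0.63 [ 7.852e-01 -2.178e-01 -1.000e-04] [348, 126]
tube_rack 0.75 [0.7817 0.0054 0.0046] [277, 124]
beaker 0.86 [ 0.4792 -0.4476 -0.0007] [421, 225]
beaker 0.49 [ 5.324e-01 -9.400e-03 -2.000e-04] [280, 204]
scene ['color', 'fx', 'fy', 'cx', 'cy', 'cam_to_world', 'shot'] [1.5  0.33 1.04]
control_box 0.98 [0.3533 0.2833 0.0013] [386, 224]
control_box 0.71 [5.492e-01 2.217e-01 3.000e-04] [350, 266]
grip_bar 0.78 [0.5475 0.2234 0.0681] [354, 248]
grip_bar 0.73 [0.3559 0.2858 0.0606] [390, 209]
grip_bar 0.41 [ 0.5339 -0.0073 -0.0009] [272, 243]
grip_bar 0.19 [7.765e-01 2.236e-01 2.000e-04] [330, 334]
carousel_stand 0.71 [ 5.256e-01 -2.387e-01 -3.000e-04] [198, 222]
carousel_stand 0.55 [ 2.219e-01 -3.508e-01 -2.000e-04] [206, 157]
pull_knob 0.54 [ 0.1431 -0.3709  0.1149] [208, 115]
pull_knob 0.39 [ 0.4463 -0.2702  0.1144] [196, 173]
vial 0.59 [ 0.5345 -0.0061 -0.0006] [272, 243]
wash_bottle 0.68 [ 0.7802 -0.2218  0.0033] [161, 287]
tube_rack 0.7 [0.7824 0.004  0.0044] [243, 311]
beaker 0.68 [ 0.479  -0.4472  0.0026] [142, 196]
```

Run:
```python
import cv2, numpy as np
a=cv2.imread('pics/top0.png')
b=cv2.resize(a[150:350,140:450],None,fx=2.55,fy=2.9,interpolation=cv2.INTER_CUBIC)
b=cv2.resize(a[150:350,140:450],None,fx=2.58,fy=2.58,interpolation=cv2.INTER_CUBIC)
cv2.imwrite('pics/topc.png',b)
```

```text
(no output)
```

View pics/topc.png

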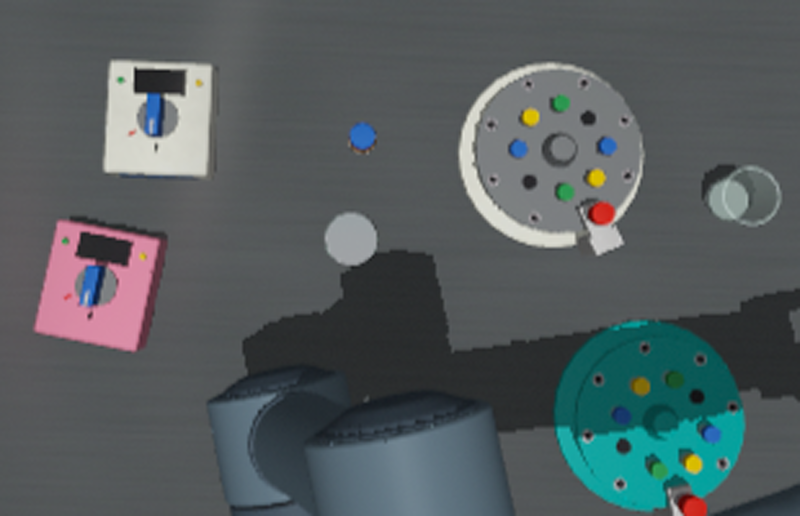

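View pics/scene0.png

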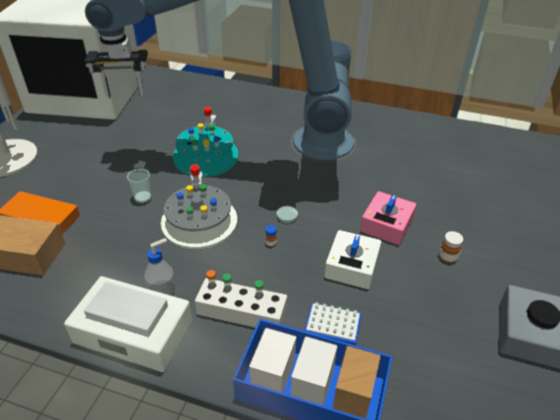

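The genuine parts are the white box's knob at top px (200,195) and the white-foot carousel's red knob at (373,232). The look-alikes to leave alone are the pink box's knob at (177,260) and the turquoise carousel's red knob at (408,346). The vial's blue cap at (280,203) could also be taken for the blue knob. Next I'll refine the positions and check them in a close crop.

```bash
cat > h.py <<'E'
from plant import telemetry, optics, bot
import cv2, numpy as np
from scipy.optimize import least_squares
def proj(p,W):
    C=np.linalg.inv(p['cam_to_world'])@np.c_[W,np.ones(len(W))].T
    return np.c_[p['fx']*C[0]/-C[2]+p['cx'],p['fy']*C[1]/C[2]+p['cy']]
def mask(p,lo,hi,c,r=22):
    m=cv2.inRange(cv2.cvtColor(p['color'],cv2.COLOR_BGR2HSV),lo,hi); k=np.zeros_like(m); cv2.circle(k,tuple(int(v) for v in c),r,255,-1)
    return m&k
RED=((0,150,70),(6,255,255)); BLUE=((100,120,50),(122,255,255))
def cent(m):
    M=cv2.moments(m,True); return np.array([M['m10'],M['m01']])/M['m00']
def hullc(P):
    M=cv2.moments(cv2.convexHull(P.astype(np.float32))); return np.array([M['m10'],M['m01']])/M['m00']
a=np.linspace(0,6.28,40)
def cyl(x,y,z): return np.vstack([np.c_[x+.013*np.cos(a),y+.013*np.sin(a),0*a+h] for h in(z,z+.024)])
def bar(x,y,z,w):
    u=np.array([np.cos(w),np.sin(w)]);v=np.array([-u[1],u[0]])
    return np.array([[*(np.array([x,y])+i*.023*u+j*.0075*v),h] for i in(-1,1) for j in(-1,1) for h in(z,z+.032)])
def fit(ps,f,col,g,r=22):
    ms=[mask(p,*col,proj(p,np.array([g]))[0],r) for p in ps]; cs=[cent(m) for m in ms]
    s=least_squares(lambda q:np.concatenate([hullc(proj(p,f(q[0],q[1],g[2]+q[2])))-c for p,c in zip(ps,cs)]),[*g[:2],0],x_scale=.01)
    return s.x,s.fun,[int((m>0).sum()) for m in ms],ms
E
python3 - <<'E'
from h import *
ps=[optics.read_camera(n) for n in('top','scene')]
R=fit(ps,cyl,RED,[.4495,-.2687,.115]); print('red',R[:3])
for w in(-.1,0):
    B=fit(ps,lambda x,y,z:bar(x,y,z,w),BLUE,[.5475,.2234,.064]); print('blue',w,B[:3])
# box yaw: fit top face outline from top image
p=ps[0]; hsv=cv2.cvtColor(p['color'],cv2.COLOR_BGR2HSV)
m=cv2.inRange(hsv,(0,0,170),(179,50,255)); k=np.zeros_like(m); k[165:228,175:230]=255
c=max(cv2.findContours(m&k,0,2)[0],key=cv2.contourArea); 
def ray(uv,z):
    d=np.c_[(uv[:,0]-p['cx'])/p['fx'],-(uv[:,1]-p['cy'])/p['fy'],-np.ones(len(uv))]@p['cam_to_world'][:3,:3].T
    o=p['cam_to_world'][:3,3]; return (o+d*((z-o[2])/d[:,2])[:,None])[:,:2]
print('box',cv2.minAreaRect((ray(c[:,0].astype(float),.06)*1000).astype(np.float32)))
q=ray(np.argwhere(B[3][0]>0)[:,::-1].astype(float),.096); e=np.linalg.eigh(np.cov((q).T))[1][:,1]; print('bar dir',np.degrees(np.arctan2(e[1],e[0])))
im=np.hstack([cv2.resize(p['color'][int(v-25):int(v+25),int(u-25):int(u+25)],(390,390),interpolation=2) for p_,(u,v) in((p,(203,195)),(p,(368,228)))]); cv2.imwrite('pics/crop1.png',im)
E
```

```text
red (array([ 4.47002990e-01, -2.72423471e-01, -1.67419496e-04]), array([ 0.2988882 , -0.05671028,  0.37021855,  0.02367772]), [70, 81])
blue -0.1 (array([ 0.54713543,  0.22391926, -0.00177878]), array([ 0.69704007, -0.09958103,  0.20895101, -0.97111557]), [91, 95])
blue 0 (array([ 0.54767154,  0.22439222, -0.00121108]), array([ 0.50419277, -0.31074669,  0.37433224, -0.9291291 ]), [91, 95])
box ((543.640380859375, 224.5833282470703), (117.42113494873047, 127.77315521240234), 89.5462417602539)
bar dir -177.6474888427092
```

View pics/crop1.png

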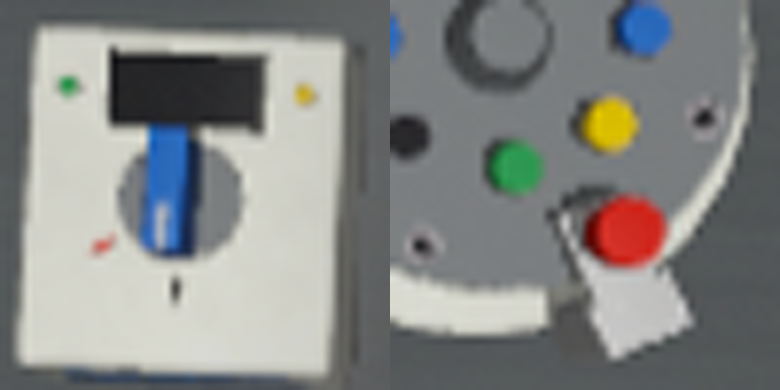

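The crop shows the white box's blue bar at about (201,194) px in the top view, its yaw about -0.05. The red knob on the white carousel's bracket is at (373,230). The choice holds. Now moving over the knob while turning the tool by +2.69 rad.

Request:
apply_moves(motion=[[0, 0, 0.137, 0.046, 0.131, 0, 0], [0, 0, 0.274, 0.092, 0.262, 0, 0], [0, 0, 0.41, 0.139, 0.394, 0, 0], [0, 0, 0.547, 0.185, 0.525, 0, 0], [0, 0, 0.684, 0.231, 0.656, 0, 0]], squeeze=45)

```text
time_s: 1.42
tool_pos: [0.317, -0.4307, 0.2054]
ee_rot: [3.141, -0.0, 0.952]
wrist_force: [-0.0, -0.2, 0.6]
opening: 0.094
grasp_force: 0.0
```

Request:
apply_moves(motion=[[0, 0, 0.137, 0.046, 0.131, 0, 0], [0, 0, 0.274, 0.092, 0.262, 0, 0], [0, 0, 0.41, 0.139, 0.394, 0, 0], [0, 0, 0.547, 0.185, 0.525, 0, 0], [0, 0, 0.684, 0.231, 0.656, 0, 0]])

```text
time_s: 1.83
tool_pos: [0.3748, -0.2666, 0.2056]
ee_rot: [3.141, 0.0, 1.489]
wrist_force: [0.2, -0.0, -0.3]
opening: 0.0939
grasp_force: 0.0
```

Request:
apply_moves(motion=[[0, 0, 0.137, 0.046, 0.131, 0, 0], [0, 0, 0.274, 0.092, 0.262, 0, 0], [0, 0, 0.41, 0.139, 0.394, 0, 0], [0, 0, 0.547, 0.185, 0.525, 0, 0], [0, 0, 0.684, 0.231, 0.656, 0, 0]])

```text
time_s: 2.25
tool_pos: [0.4325, -0.1026, 0.2058]
ee_rot: [3.141, 0.001, 2.027]
wrist_force: [-0.2, -0.8, 0.3]
opening: 0.0937
grasp_force: 0.0
```

Request:
apply_moves(motion=[[0, 0, 0.137, 0.046, 0.131, 0, 0], [0, 0, 0.274, 0.092, 0.262, 0, 0], [0, 0, 0.41, 0.139, 0.394, 0, 0], [0, 0, 0.547, 0.185, 0.525, 0, 0], [0, 0, 0.684, 0.231, 0.656, 0, 0]])

```text
time_s: 2.67
tool_pos: [0.4903, 0.0617, 0.2058]
ee_rot: [3.141, 0.001, 2.564]
wrist_force: [-0.2, -0.6, -0.0]
opening: 0.0938
grasp_force: 0.0
```

Request:
apply_moves(motion=[[0, 0, 0.137, 0.046, 0.131, 0, 0], [0, 0, 0.274, 0.092, 0.262, 0, 0], [0, 0, 0.41, 0.139, 0.394, 0, 0], [0, 0, 0.547, 0.185, 0.525, 0, 0], [0, 0, 0.684, 0.231, 0.656, 0, 0]])

```text
time_s: 3.08
tool_pos: [0.5481, 0.2257, 0.2056]
ee_rot: [3.142, 0.0, 3.102]
wrist_force: [-0.4, -1.5, -0.1]
opening: 0.0938
grasp_force: 0.0
```

Request:
apply_moves(motion=[[0, 0, -0.005, 0, -0.007, -0.13, 0], [0, 0, -0.005, 0, -0.007, -0.27, 0], [0, 0, -0.005, 0, -0.007, -0.4, 0], [0, 0, -0.005, 0, -0.007, -0.5, 0.3], [0, 0, -0.005, 0, -0.007, -0.54, 0.5]])

```text
time_s: 3.5
tool_pos: [0.5448, 0.2216, 0.0661]
ee_rot: [-3.14, -0.007, 3.092]
wrist_force: [0.2, -0.7, -0.1]
opening: 0.0841
grasp_force: 0.0
```

Run:
```python
from h import *
ps=[optics.read_camera(n) for n in('top','scene')]
q=proj(ps[1],np.array([[.5475,.224,.09]]))[0].astype(int);u,v=q
cv2.imwrite('pics/c2.png',cv2.resize(ps[1]['color'][v-55:v+45,u-60:u+60],(720,600),interpolation=2))
s=telemetry.state();print(s['tool_pos'],s['opening'],s['wrist_force'])
```

```text
[0.54623971 0.22173504 0.06851675] 0.0756435538531709 [0.48134733 0.53074265 0.56587136]
```

View pics/c2.png

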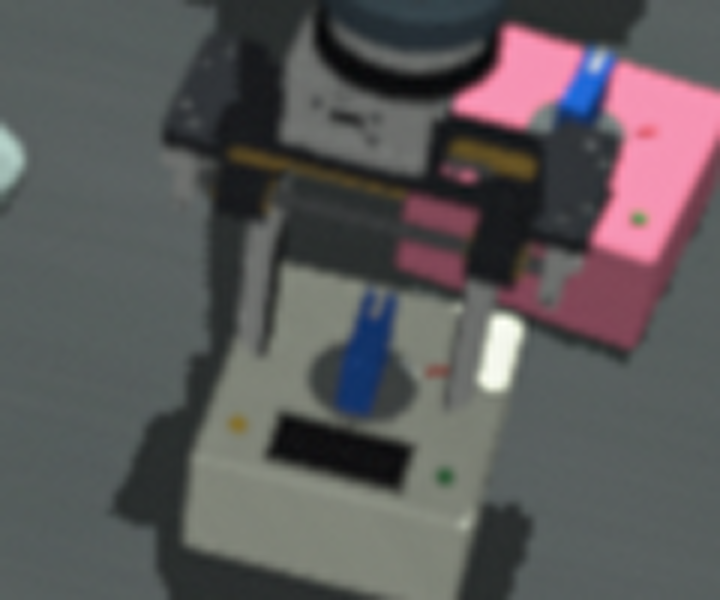

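The bar at crop (365,355) sits midway between the fingers at (255,300) and (465,350), and the orientation matches. Closing.

Request:
apply_moves(motion=[[0, 0, 0, 0.003, 0.006, 0, 0.8], [0, 0, 0, 0.003, 0.006, 0, 1], [0, 0, 0, 0.003, 0.006, 0, 1], [0, 0, 0, 0.003, 0.006, 0, 1], [0, 0, 0, 0.003, 0.006, 0, 1]], squeeze=45)

```text
time_s: 4.02
tool_pos: [0.5492, 0.2237, 0.0716]
ee_rot: [3.141, 0.002, 3.092]
wrist_force: [0.8, 0.3, 0.3]
opening: 0.0432
grasp_force: 0.0
```

Request:
apply_moves(motion=[[0, 0, 0, 0, 0, 0, 1], [0, 0, 0, 0, 0, 0, 1], [0, 0, 0, 0, 0, 0, 1], [0, 0, 0, 0, 0, 0, 1], [0, 0, 0, 0, 0, 0, 1]])

```text
time_s: 4.43
tool_pos: [0.5488, 0.2248, 0.0705]
ee_rot: [3.139, 0.001, 3.091]
wrist_force: [1.8, 5.2, -2.0]
opening: 0.0146
grasp_force: 45.0
```

```bash
python3 -c "
from h import *
s=telemetry.state();print({k:np.round(v,4) for k,v in s.items()})"
```

```text
{'time_s': np.float64(4.4333), 'joint_pos': array([ 0.1966,  0.2699,  1.794 ,  0.0029,  1.0759, -1.3254]), 'qd': array([ 0.0029,  0.0009, -0.0018, -0.0046,  0.0004, -0.0001]), 'joint_efforts': array([-2.78270e+00, -3.90639e+01, -2.67511e+01, -1.09230e+00,
        6.89900e-01,  2.61000e-02]), 'tool_pos': array([0.5488, 0.2248, 0.0705]), 'ee_rot': array([3.1387e+00, 1.1000e-03, 3.0914e+00]), 'wrist_force': array([ 1.8123,  5.218 , -2.0412]), 'moment': array([ 0.9362, -0.3882,  0.071 ]), 'grasp_force': np.float64(44.9937), 'opening': np.float64(0.0146)}
```

Request:
apply_moves(motion=[[0, 0, -0.12, 0, 0, 0, 1], [0, 0, -0.24, 0, 0, 0, 1], [0, 0, -0.36, 0, 0, 0, 1], [0, 0, -0.48, 0, 0, 0, 1], [0, 0, -0.6, 0, 0, 0, 1]])

```text
time_s: 4.85
tool_pos: [0.5485, 0.2239, 0.0705]
ee_rot: [3.141, -0.0, 2.616]
wrist_force: [0.8, 1.1, 0.5]
opening: 0.0149
grasp_force: 45.0
```

Request:
apply_moves(motion=[[0, 0, -0.12, 0, 0, 0, 1], [0, 0, -0.24, 0, 0, 0, 1], [0, 0, -0.36, 0, 0, 0, 1], [0, 0, -0.48, 0, 0, 0, 1], [0, 0, -0.58, 0, 0, 0, 1]])

```text
time_s: 5.27
tool_pos: [0.5479, 0.2232, 0.0705]
ee_rot: [-3.139, -0.0, 2.162]
wrist_force: [-2.4, -2.1, 3.2]
opening: 0.0146
grasp_force: 45.0
```

```bash
python3 -c "
from h import *
s=telemetry.state();print({k:np.round(v,4) for k,v in s.items()})"
```

```text
{'time_s': np.float64(5.2667), 'joint_pos': array([ 1.9570e-01,  2.6940e-01,  1.7946e+00, -9.0000e-04,  1.0796e+00,
       -3.9460e-01]), 'qd': array([-1.100e-03, -6.000e-04,  7.000e-04,  1.000e-04,  4.800e-03,
        9.168e-01]), 'joint_efforts': array([  0.1119, -37.3721, -27.8101,   0.3681,  -0.7558,  -0.5197]), 'tool_pos': array([0.5479, 0.2232, 0.0705]), 'ee_rot': array([-3.1394, -0.    ,  2.1615]), 'wrist_force': array([-2.3898, -2.1384,  3.167 ]), 'moment': array([-0.3158,  0.3796,  0.1588]), 'grasp_force': np.float64(44.9979), 'opening': np.float64(0.0146)}
```

Request:
apply_moves(motion=[[0, 0, -0.05, 0, 0, 0, 1], [0, 0, -0.1, 0, 0, 0, 1], [0, 0, -0.14, 0, 0, 0, 1], [0, 0, -0.14, 0, 0, 0, 1], [0, 0, -0.14, 0, 0, 0, 1]])

```text
time_s: 5.68
tool_pos: [0.5478, 0.2232, 0.0705]
ee_rot: [-3.139, 0.001, 2.058]
wrist_force: [-4.8, -1.6, 3.8]
opening: 0.0151
grasp_force: 46.4
```

```bash
python3 -c "
from h import *
s=telemetry.state();print({k:np.round(s[k],4) for k in ('time_s','moment','ee_rot','tool_pos','joint_efforts')})"
```

```text
{'time_s': np.float64(5.6833), 'moment': array([-0.4593,  0.6612,  0.9294]), 'ee_rot': array([-3.1393e+00,  6.0000e-04,  2.0582e+00]), 'tool_pos': array([0.5478, 0.2232, 0.0705]), 'joint_efforts': array([ -0.4525, -36.8562, -28.1131,   0.8523,  -1.2157,   0.9292])}
```

The moment about z rose to 0.93 N m after 1.03 rad, so the knob is at its stop. Releasing by opening the fingers in place, then waiting.

Request:
apply_moves(motion=[[0, 0, 0.03, 0, 0, 0, 0], [0, 0, 0.03, 0, 0, 0, 0], [0, 0, 0.03, 0, 0, 0, 0], [0, 0, 0.03, 0, 0, 0, 0], [0, 0, 0.03, 0, 0, 0, 0]])

```text
time_s: 6.1
tool_pos: [0.5486, 0.2238, 0.0704]
ee_rot: [3.141, -0.0, 2.078]
wrist_force: [1.4, -2.2, -0.0]
opening: 0.0449
grasp_force: 0.6
```

Request:
apply_moves(motion=[[0, 0, 0, 0, 0, 0, 0], [0, 0, 0, 0, 0, 0, 0], [0, 0, 0, 0, 0, 0.1, 0], [0, 0, 0, 0, 0, 0.2, 0], [0, 0, 0, 0, 0, 0.34, 0]])

```text
time_s: 6.52
tool_pos: [0.5467, 0.2231, 0.1539]
ee_rot: [-3.137, -0.002, 2.078]
wrist_force: [-0.2, -0.5, -0.1]
opening: 0.0782
grasp_force: 0.0
```

Request:
apply_moves(motion=[[0, 0, 0, 0, -0.07, 0.06, 0], [0, 0, 0, -0.01, -0.19, 0.13, 0], [0, 0, 0, -0.04, -0.32, 0.2, 0], [0, 0, 0, -0.07, -0.45, 0.2, 0], [0, 0, 0, -0.1, -0.58, 0.2, 0]])

```text
time_s: 6.93
tool_pos: [0.5239, 0.0773, 0.2071]
ee_rot: [3.139, 0.002, 2.079]
wrist_force: [0.3, -0.9, -0.6]
opening: 0.0941
grasp_force: 0.0
```

Run:
```python
from h import *
ps=[optics.read_camera(n) for n in('top','scene')]
t=ps[0]['color'][165:240,170:270];s=ps[1]['color'][200:300,300:420]
cv2.imwrite('pics/c3.png',np.hstack([cv2.resize(t,(400,300),interpolation=2),cv2.resize(s,(360,300),interpolation=2)]))
s=telemetry.state();print(s['time_s'],s['tool_pos'],s['ee_rot'],s['opening'],s['wrist_force'])
R=fit(ps,cyl,RED,[.447,-.272,.115]); print('red',R[:3])
for p in ps:
  for t in('pull_knob','carousel_stand'):
    for r in optics.tip_of(p,t): print(t,round(r['conf'],2),np.round(r['point'],4))
```

```text
7.0333 [0.5231253  0.0753041  0.20586081] [3.14129660e+00 1.14349888e-03 2.07391482e+00] 0.09419636184569123 [ 0.27233854 -0.6918973   0.42046657]
red (array([ 4.46973172e-01, -2.72164173e-01,  2.00831512e-04]), array([ 0.23420835, -0.05478265,  0.25847025,  0.01305514]), [70, 77])
pull_knob 0.57 [ 0.14   -0.3744  0.1167]
pull_knob 0.47 [ 0.4496 -0.2714  0.1113]
carousel_stand 0.72 [ 5.220e-01 -2.352e-01 -4.000e-04]
carousel_stand 0.65 [ 0.2201 -0.3526 -0.0022]
carousel_stand 0.24 [ 0.5318 -0.0105 -0.0018]
pull_knob 0.41 [ 0.448  -0.2724  0.1129]
pull_knob 0.41 [ 0.1401 -0.3704  0.1136]
carousel_stand 0.86 [ 0.5252 -0.2357 -0.0022]
carousel_stand 0.8 [ 0.2223 -0.3522 -0.0026]
```

View pics/c3.png

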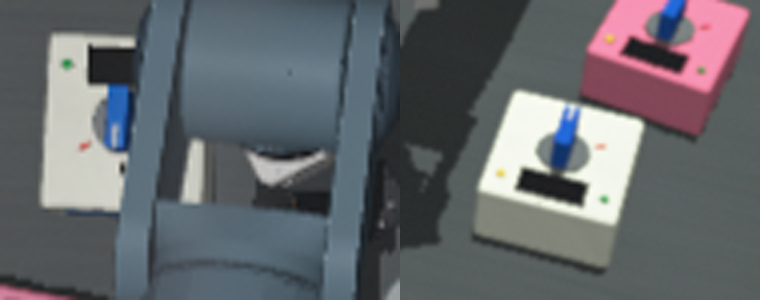

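The knob is back at rest: the bar at (118,118) in the left panel and (567,135) in the right is aligned with the box. Now over to the red knob, turning so that the fingers close tangentially, clear of the tubes.

Request:
apply_moves(motion=[[0, 0, -0.128, -0.02, -0.093, 0, 0], [0, 0, -0.256, -0.04, -0.186, 0, 0], [0, 0, -0.384, -0.06, -0.278, 0, 0], [0, 0, -0.512, -0.08, -0.37, 0, 0], [0, 0, -0.64, -0.1, -0.463, 0, 0]])

```text
time_s: 7.65
tool_pos: [0.4986, -0.0369, 0.2053]
ee_rot: [-3.141, -0.0, 1.574]
wrist_force: [1.3, 0.4, 0.5]
opening: 0.0939
grasp_force: 0.0
```

Request:
apply_moves(motion=[[0, 0, -0.128, -0.02, -0.093, 0, 0], [0, 0, -0.256, -0.04, -0.186, 0, 0], [0, 0, -0.384, -0.06, -0.278, 0, 0], [0, 0, -0.512, -0.08, -0.37, 0, 0], [0, 0, -0.64, -0.1, -0.463, 0, 0]])

```text
time_s: 8.07
tool_pos: [0.4738, -0.1529, 0.2053]
ee_rot: [-3.141, -0.0, 1.071]
wrist_force: [0.5, -0.0, -0.6]
opening: 0.0939
grasp_force: 0.0
```

Request:
apply_moves(motion=[[0, 0, -0.128, -0.02, -0.093, 0, 0], [0, 0, -0.256, -0.04, -0.186, 0, 0], [0, 0, -0.384, -0.06, -0.278, 0, 0], [0, 0, -0.512, -0.08, -0.37, 0, 0], [0, 0, -0.64, -0.1, -0.463, 0, 0]])

```text
time_s: 8.48
tool_pos: [0.449, -0.2688, 0.2052]
ee_rot: [-3.141, -0.0, 0.568]
wrist_force: [-0.1, -0.0, -0.3]
opening: 0.0939
grasp_force: 0.0
```

Request:
apply_moves(motion=[[0, 0, 0, 0, 0, 0, 0], [0, 0, 0, 0, 0, 0, 0], [0, 0, 0, 0, 0, 0, 0]])

```text
time_s: 8.73
tool_pos: [0.449, -0.2675, 0.2051]
ee_rot: [-3.141, -0.0, 0.574]
wrist_force: [-0.3, 0.2, 0.3]
opening: 0.0941
grasp_force: 0.0
```

Request:
apply_moves(motion=[[0, 0, 0, -0.007, -0.019, -0.1, 0], [0, 0, 0, -0.007, -0.019, -0.2, 0], [0, 0, 0, -0.007, -0.019, -0.3, 0], [0, 0, 0, -0.007, -0.019, -0.36, 0], [0, 0, 0, -0.007, -0.019, -0.38, 0]])

```text
time_s: 9.15
tool_pos: [0.4457, -0.2705, 0.1074]
ee_rot: [-3.136, 0.001, 0.574]
wrist_force: [-0.1, 0.9, -0.8]
opening: 0.094
grasp_force: 0.0
```

Request:
apply_moves(motion=[[0, 0, 0, 0, 0, 0, 0.4], [0, 0, 0, 0, 0, 0, 0.4], [0, 0, 0, 0, 0, 0, 0.4]])

```text
time_s: 9.4
tool_pos: [0.4478, -0.2737, 0.112]
ee_rot: [3.139, -0.001, 0.572]
wrist_force: [0.1, 0.4, -0.3]
opening: 0.0774
grasp_force: 0.0
```

Run:
```python
from h import *
p=optics.read_camera('scene')
u,v=proj(p,np.array([[.447,-.272,.127]]))[0].astype(int)
cv2.imwrite('pics/c4.png',cv2.resize(p['color'][v-50:v+50,u-60:u+60],(720,600),interpolation=2))
s=telemetry.state();print(s['time_s'],s['tool_pos'],s['opening'],s['wrist_force'])
W=np.array([s['tool_pos']+[0,0,.0188],[.447,-.272,.127]]);print((proj(p,W)-[u-60,v-50])*6)
```

```text
9.45 [ 0.44777489 -0.27390365  0.11211953] 0.073705883246513 [0.27084198 0.06817325 0.41574925]
[[359.81864953 298.07372676]
 [364.94737485 304.45533992]]
```

View pics/c4.png

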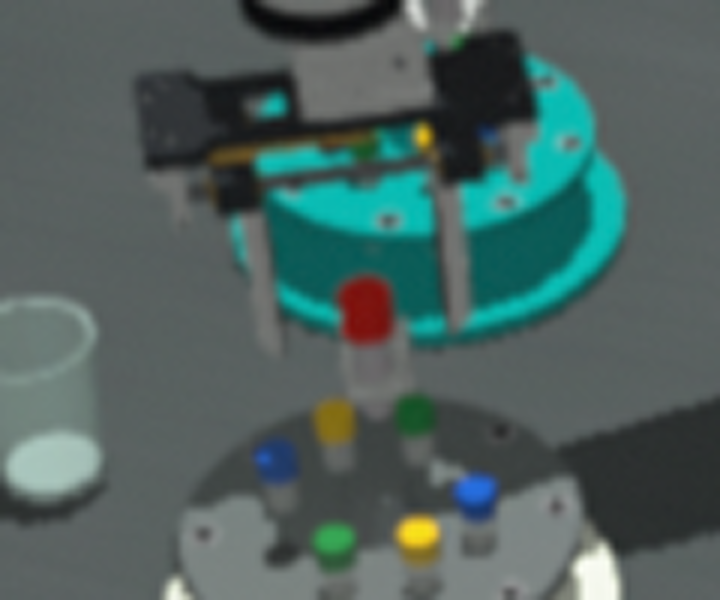

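The red knob at (366,310) lies midway between the fingertips at (272,345) and (455,325). Closing.

Request:
apply_moves(motion=[[0, 0, 0, -0.002, 0.005, -0.008, 1], [0, 0, 0, -0.002, 0.005, -0.008, 1], [0, 0, 0, -0.002, 0.005, -0.008, 1], [0, 0, 0, -0.002, 0.005, -0.008, 1], [0, 0, 0, -0.002, 0.005, -0.008, 1]], squeeze=50)

```text
time_s: 9.87
tool_pos: [0.4463, -0.2723, 0.1086]
ee_rot: [3.141, -0.0, 0.571]
wrist_force: [-0.3, 0.6, 0.9]
opening: 0.04
grasp_force: 0.0
```

Request:
apply_moves(motion=[[0, 0, 0, 0, 0, 0, 1], [0, 0, 0, 0, 0, 0, 1], [0, 0, 0, 0, 0, 0, 1], [0, 0, 0, 0, 0, 0, 1], [0, 0, 0, 0, 0, 0, 1]])

```text
time_s: 10.28
tool_pos: [0.4464, -0.2725, 0.1085]
ee_rot: [3.141, -0.0, 0.571]
wrist_force: [1.1, -2.5, -1.4]
opening: 0.0252
grasp_force: 50.0
```

Request:
apply_moves(motion=[[0, 0, 0, 0, 0, 0.018, 1], [0, 0, 0, 0, 0, 0.036, 1], [0, 0, 0, 0, 0, 0.054, 1], [0, 0, 0, 0, 0, 0.072, 1], [0, 0, 0, 0, 0, 0.088, 1]])

```text
time_s: 10.7
tool_pos: [0.4464, -0.2725, 0.1296]
ee_rot: [3.14, -0.0, 0.571]
wrist_force: [5.0, -4.6, -9.1]
opening: 0.0251
grasp_force: 50.0
```

Request:
apply_moves(motion=[[0, 0, 0, 0, 0, 0.004, 1], [0, 0, 0, 0, 0, 0.008, 1], [0, 0, 0, 0, 0, 0.012, 1], [0, 0, 0, 0, 0, 0.014, 1], [0, 0, 0, 0, 0, 0.014, 1]])

```text
time_s: 11.12
tool_pos: [0.4464, -0.2725, 0.1328]
ee_rot: [3.14, -0.0, 0.57]
wrist_force: [5.2, -5.2, -9.8]
opening: 0.025
grasp_force: 50.0
```

Request:
apply_moves(motion=[[0, 0, 0, 0, 0, 0.003, 1], [0, 0, 0, 0, 0, 0.006, 1], [0, 0, 0, 0, 0, 0.006, 1], [0, 0, 0, 0, 0, 0.006, 1]])

```text
time_s: 11.45
tool_pos: [0.4463, -0.2725, 0.1336]
ee_rot: [3.14, -0.0, 0.57]
wrist_force: [6.4, -6.8, -13.7]
opening: 0.025
grasp_force: 50.0
```

Request:
apply_moves(motion=[[0, 0, 0, 0, 0, 0.003, 1], [0, 0, 0, 0, 0, 0.003, 1], [0, 0, 0, 0, 0, 0.003, 1], [0, 0, 0, 0, 0, 0.003, 1], [0, 0, 0, 0, 0, 0.003, 1]])

```text
time_s: 11.87
tool_pos: [0.4463, -0.2725, 0.1336]
ee_rot: [3.14, -0.001, 0.57]
wrist_force: [7.7, -7.2, -16.7]
opening: 0.0252
grasp_force: 50.0
```

Run:
```python
from h import *
p=optics.read_camera('scene')
cv2.imwrite('pics/c5.png',cv2.resize(p['color'][110:290,120:420],(800,480),interpolation=2))
s=telemetry.state();print(s['time_s'],s['tool_pos'],s['opening'],s['wrist_force'],s['grasp_force'])
```

```text
11.9167 [ 0.44633518 -0.27248471  0.133627  ] 0.02498820795056994 [  8.72559444  -7.85794356 -17.53077559] 49.99411363445688
```

View pics/c5.png

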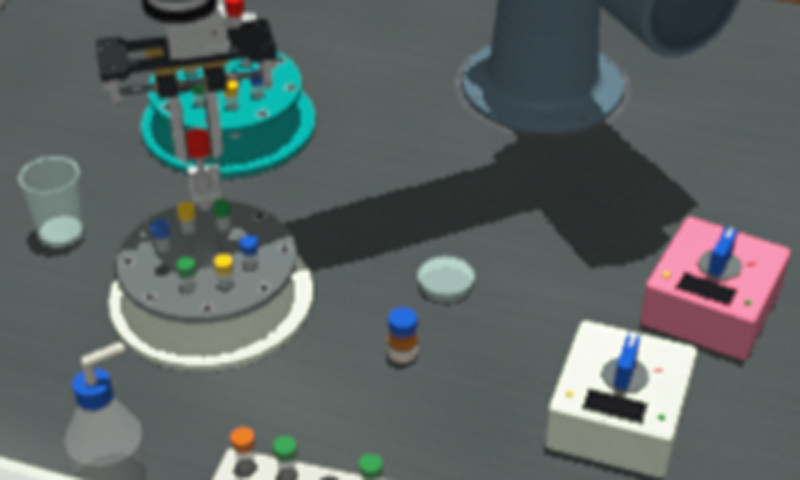

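The red knob at (198,143) is held up off its bushing at the hard stop: 25 mm of lift, with the force climbing while the height stays put. The blue knob at (627,360) is at rest and nothing else has moved.

```bash
python3 -c "
from plant import bot
print(bot.hand_in())"
```

```text
the job is handed in; nothing more can be done
None
```

I twisted the drive-release knob to its stop and it sprang back by itself; the index plunger is now held fully up at its stop, nothing else on the bench looked moved in the last picture, and the job is handed in.

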